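# Seat a board specimen in the hand press

### The arm

A 7-joint arm with a two-finger parallel gripper is mounted at the origin on the work surface. World frame = base frame: x ahead of the robot, y to its left, z up, the work surface at z = 0. Lengths are in m, angles in rad, forces in N, time in s.
With the tool pointing down it reaches from about 0.4 to 0.85 m from the base axis. Payload 4.5 kg.
Tool frame: the origin (TCP) lies midway between the tips of the shut fingers; the grasp point (between the pads) lies 19 mm behind it; z points along the fingers, y is the direction in which the jaws open and shut (so a half turn about z gives the same grasp; the last joint's range is limited). The gripper opens to 88 mm and grips with 3 to 60 N. Pads are 18 mm wide; open, the fingers measure 123 mm over their backs; the gripper's body (75 mm by 187 mm) begins 45 mm behind the grasp point.
Start: joints at [-1.178, 0.689, -0.195, 1.565, 0.157, 0.902, -0.215], TCP at [0.219, 0.585, 0.239] pointing down, gripper open.
Joint ranges: [-3.01, 3.01], [-0.46, 2.08], [-1.47, 1.51], [0.13, 2.56], [-1, 4.14], [0.04, 2.09], [-2.66, 2.66]. Speed limits (rad/s): [2.57, 2.57, 3.14, 3.14, 3.14, 3.14, 3.14].

### API

Orientations are given as a unit quaternion [x, y, z, w].
In Python, from plant import get_state, snapshot, finish_job, find_in gives the robot as it stands.
- The arm moves only by the shell command python3 -m creep 'ROWS' [OPENING] [FORCE]. ROWS is JSON, one flat list of numbers, 6 for each row, row after row: the shift along the tool's x, y, z in mm, then the turn, a rotation vector about the tool's x, y, z in degrees. In form: [tx, ty, tz, wx, wy, wz, tx, ty, tz, wx, wy, wz, ...]. A call has 1 to 5 rows; each row shifts and turns the pose as measured when the row begins, along the tool's axes as they then stand; what a row does not reach is not made up. A row lasts 1/12 s, in which the tool goes at most 41.7 mm and 7.16 degrees, less where a joint would pass 70% of its speed; a pose out of reach is approached as far as the arm can. A call is refused whole if a number of a shift passes 41.7 or a number of a turn 7.16, either way. A call with a gripper value outside its range is refused whole. OPENING is the finger opening in mm, from 0 to 88.1, set as the call begins (- or left out, the last holds). The fingers move at their own pace and stop on an object; FORCE is the grip in N (left out, the last holds). Time passes only in rows, so rows that do not move let the fingers close. It gives the time, the measured TCP pose, the force and the opening at its end, in the units of the state.
- get_state(): the state, without advancing time (a new reading comes with each control period).
- snapshot(name): name is "scene" or "top" or "wrist"; returns a dict with "color" (400x640x3 uint8, red, green, blue), "intrinsics" (3x3 intrinsics, pixels), "dist_coeffs" ([k1, k2, p1, p2, k3] as OpenCV has them; the pictures are not rectified), "extrinsics" (4x4, takes a point from world to camera coordinates). Camera axes: x right, y down, z forward; pixel columns grow to the right and rows downward; lengths in m; the calibration is good to about 2 mm. A picture is of the moment at which its call begins. There is no depth.
- finish_job(): hands the job in, once; it reports no verdict.
Trained networks look in the newest picture that a camera, given by its name, has taken for a name from the list of things; names that differ only in an ending like _2 or _b are one class to them, and where a whole thing is asked for, a point or a joint stands for the part that bears it (a point fixed in the world has none). Each returns a list of dicts, best first, with "score" (0 to 1); they miss things now and then, are a little off and sometimes report something else, mostly with a low value. They report only what shows in the picture. A call takes as long as a camera call. They do not tell look-alikes from the thing itself.
- find_in(thing, camera): "xy" ([column, row] in pixels, amid what is visible of it).
The state is a dict: "clock": time; "q": joint angles; "qd": joint speeds; "joint_torque": joint torques, N m; "tool_pos": TCP position; "eef_rot": TCP orientation; "contact_force": force on the tool from outside, world axes, zero at the start; "moment": the same for the moment, N m; "opening": opening from 0.0 (shut) to 1.0 (fully open).
Only numpy, scipy, OpenCV 4.12 (cv2) and the standard library are available. Lean on these libraries where they do the work, as an engineer would, in place of code of your own. Each camera call takes 0.05 s, during which the arm holds its last target.

### The job

Two small hand presses stand on the bench. On the one with the sliding specimen tray, push the open tray fully home, and only then press the black knob on top straight down through its soft first stop to the stiff second stop, hold it there for about a second and let it spring all the way back up. Leave the tray home, and do not work the knob of the other press, the one without a tray.

Things in the scene. Friction and masses are not known exactly. Their poses are not given: they have to be found in the camera images.
- press: Hand press with the tray, fixed: grey-green base 170 (x) x 110 (y) x 30 mm, two rear posts, head over the tray (x -35 to 80, y -55 to 55, z 105 to 135 mm). Origin on the bench under the knob's axis; z up, +x from the tray's front to the rear: the tray comes out along -x, goes home along +x. On the left or right of the bench, tray towards the robot, turned up to 0.3 rad.
- press_knob_top (a point): Centre of the flat top of its black round knob, 46 mm across, 190 mm above the bench at rest; slides straight down, springs back. First 14 mm soft, 2 to 5 N, then a first stop that gives only above 7 N; then 8 mm more, rising to 13 N, to the hard second stop (top at 168 mm). Pushing with 5 or 6 N stays at the first stop.
- tray_front (a point): Middle of the outer (-x) face of the tray's aluminium front plate (80 mm wide in y, 10 thick, 17 to 75 mm above the bench), 55 mm up. Home: x = -110, y = 0 mm of press, at a stop; starts 30 to 50 mm further out. Slides with 2 N friction, stays where left. The head begins 65 mm behind the plate when home: lay a wide gripper across (long side along y).
- plain_knob_top (a point): Centre of the top of the same knob, 190 mm up, on the other hand press: same green frame but a fixed round steel anvil and no tray. Not to be pressed.
Mind the look-alikes: they are no part of the job. What is shaped like the press but blue or red is not meant.

How it is judged:
On the way, in this order (a step that is already met when the one before it is completed fails the run):
1. the tray is pushed home (within 10 mm) with the knob still up (x of tray_front in the frame of press above -0.12 m and z of press_knob_top in the frame of press above 0.184 m), for 0.1 s.
2. the knob is pressed to the second stop (at least 18 of 22 mm down) and held 0.4 s, the tray home (z of press_knob_top in the frame of press below 0.172 m and x of tray_front in the frame of press above -0.12 m), for 0.4 s.
At the end, for the whole second after the job is handed in: The tray is home within 10 mm, the knob of that press is back up within 3 mm of its rest height, and the other press's knob stands at its rest height within 4 mm (x of tray_front in the frame of press above -0.12 m and z of press_knob_top in the frame of press above 0.187 m and distance of plain_knob_top from where it was at the start of the episode below 0.004 m); the robot touches nothing.
It fails at once if the other press's knob is pushed more than 6 mm (distance of plain_knob_top from where it was at the start of the episode above 0.006 m).
It fails at once if the knob is pressed more than 6 mm with the tray more than 14 mm out (z of press_knob_top in the frame of press below 0.184 m and x of tray_front in the frame of press below -0.124 m).
It also fails if it takes over 48 s, if anything falls off the work surface, if the arm or the gripper's body presses on something with over 40 N, if the wrist force passes 120 N, or if a joint passes its speed limit or range.

## Working session

There is one attempt and no reset: what is moved stays moved. The work goes in short steps, Python scripts to look and compute and a shell command to move; the robot and the scene stay as the last step left them, time stands still between calls to the robot, and variables do not carry over. Pictures are saved under pics/ and viewed, and the job is handed in when it is done.

```bash
mkdir -p pics; ls; python3 - <<'E'
from plant import *
import cv2
s=get_state();print(s)
for n in("scene","top","wrist"):
    d=snapshot(n);cv2.imwrite(f"pics/{n}0.png",cv2.cvtColor(d["color"],cv2.COLOR_RGB2BGR))
    for t in("press","press_knob_top","tray_front","plain_knob_top"):
        print(n,t,[( [round(v) for v in f["xy"]],round(f["score"],2)) for f in find_in(t,n)])
E
```

```text
pics
{'clock': 0.0, 'q': array([-1.17822473,  0.68997998, -0.19449529,  1.56634622,  0.15729622,
        0.90250736, -0.21510083]), 'qd': array([ 4.45212118e-04, -6.64703387e-05, -2.54795311e-03,  1.45662760e-04,
       -4.54718553e-04,  9.28645679e-04, -5.02378898e-04]), 'joint_torque': array([-1.43193574e-04, -5.27552354e+01, -1.26709767e+00, -1.53425592e+01,
       -5.26629179e-02,  6.37427627e-03,  1.58753055e-04]), 'tool_pos': array([0.21928486, 0.58458693, 0.23791148]), 'eef_rot': array([ 1.78392192e-01,  9.83959028e-01, -9.20687207e-04, -9.31860242e-05]), 'contact_force': array([-0.58294622,  0.73890327, -0.14836617]), 'moment': array([ 0.01779209, -0.01044919, -0.02376717]), 'opening': 0.9962481703663102}
scene press [([265, 135], 0.93), ([293, 208], 0.79), ([197, 234], 0.68)]
scene press_knob_top [([287, 195], 0.82), ([259, 114], 0.56), ([182, 229], 0.53)]
scene tray_front [([253, 157], 0.97), ([282, 228], 0.82), ([188, 257], 0.54)]
scene plain_knob_top [([401, 152], 0.59)]
top press [([222, 138], 0.93), ([197, 296], 0.84), ([291, 216], 0.72), ([226, 171], 0.24)]
top press_knob_top [([220, 120], 0.69), ([188, 293], 0.62), ([291, 209], 0.6)]
top tray_front [([194, 324], 0.83), ([293, 242], 0.81), ([223, 173], 0.6)]
top plain_knob_top [([396, 108], 0.83)]
wrist press [([80, 227], 0.92)]
wrist press_knob_top [([79, 266], 0.44)]
wrist tray_front [([65, 214], 0.57)]
wrist plain_knob_top []
```

View pics/scene0.png

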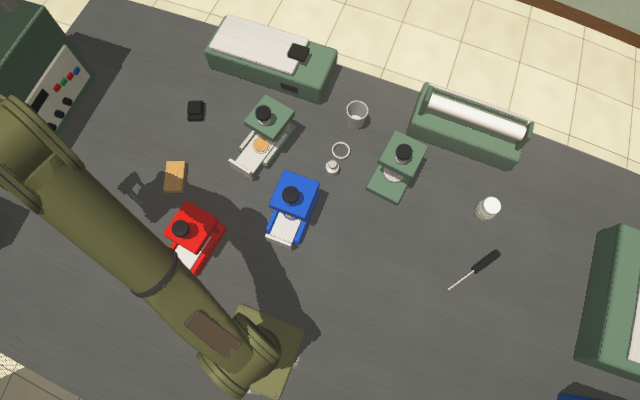

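View pics/top0.png

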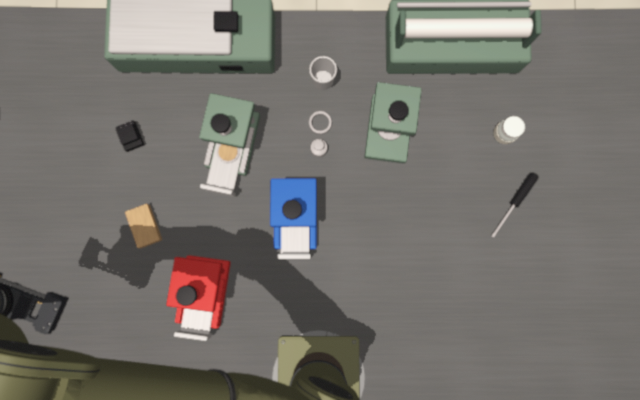

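View pics/wrist0.png

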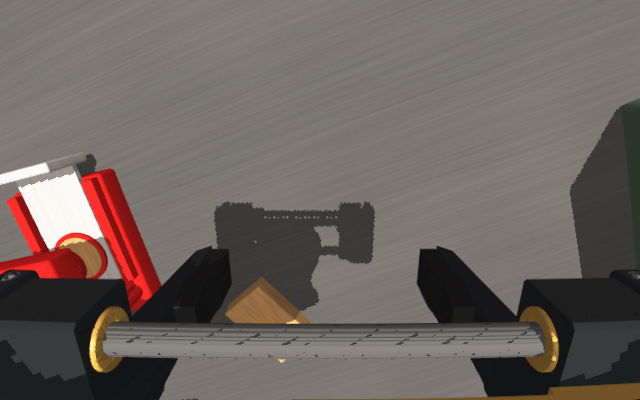

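Candidates in top view: the green press with tray, knob (220,122); blue press (292,209) and red press (187,295), both look-alikes; and the green press without tray, knob (398,110). By the description I choose the first. Next is a close crop and triangulation.

```bash
python3 - <<'E'
from plant import *
import cv2,numpy as np
t=cv2.imread("pics/top0.png");s=cv2.imread("pics/scene0.png")
a=cv2.resize(t[80:210,180:280],None,fx=4,fy=4,interpolation=cv2.INTER_CUBIC)
b=cv2.resize(s[80:210,215:315],None,fx=4,fy=4,interpolation=cv2.INTER_CUBIC)
cv2.imwrite("pics/crop0.png",np.hstack([a,b[:]]))
for n in("scene","top"):
    d=snapshot(n);print(d["intrinsics"],d["dist_coeffs"],d["extrinsics"].round(4).tolist())
E
```

```text
[[424.48999544   0.         311.53772046]
 [  0.         424.48999544 200.15118789]
 [  0.           0.           1.        ]] [-0.1115465  0.         0.         0.         0.       ] [[0.3638, -0.9314, 0.0087, -0.1507], [-0.8827, -0.3477, -0.316, 0.4238], [0.2974, 0.1073, -0.9487, 1.1767], [0.0, 0.0, 0.0, 1.0]]
[[512.38989284   0.         321.37766609]
 [  0.         512.38989284 204.03316492]
 [  0.           0.           1.        ]] [0.04211132 0.         0.         0.         0.        ] [[0.0015, -1.0, 0.0046, -0.0099], [-0.9937, -0.002, -0.1119, 0.4386], [0.1119, -0.0044, -0.9937, 1.3035], [0.0, 0.0, 0.0, 1.0]]
```

View pics/crop0.png

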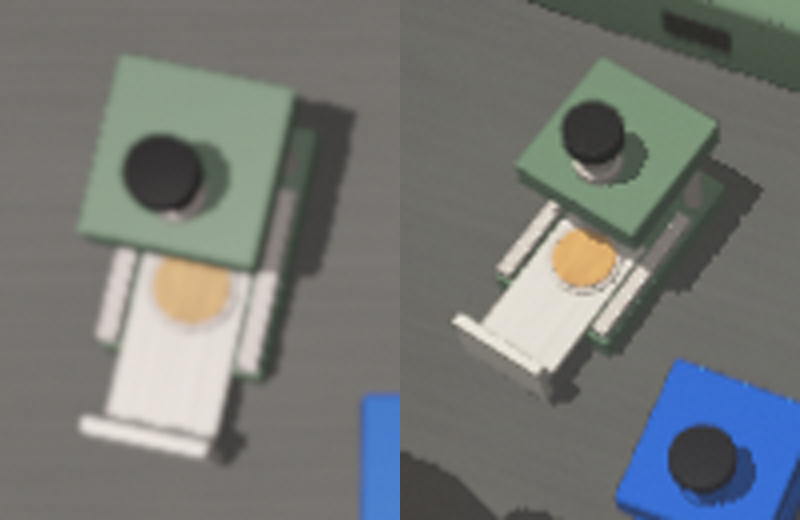

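```bash
cat > h.py <<'E'
import numpy as np,cv2
def ray(d,p):
    u=cv2.undistortPoints(np.array([[p]],float),d["intrinsics"],np.array(d["dist_coeffs"]))[0,0]
    E=d["extrinsics"];R=E[:3,:3];c=-R.T@E[:3,3];v=R.T@np.array([*u,1]);return c,v/np.linalg.norm(v)
def atz(d,p,z):
    c,v=ray(d,p);return c+v*(z-c[2])/v[2]
def tri(rs):
    A=sum(np.eye(3)-np.outer(v,v) for c,v in rs);b=sum((np.eye(3)-np.outer(v,v))@c for c,v in rs)
    x=np.linalg.solve(A,b);return x,[np.linalg.norm(np.cross(x-c,v)) for c,v in rs]
E
python3 - <<'E'
from plant import *
from h import *
T=snapshot("top");S=snapshot("scene")
g=lambda u,v:(180+u/4-.4,80+v/4-.4)
k=lambda u,v:(215+u/4-.4,80+v/4-.4)
P={"knob":((160,172),(193,132),.19),"h1":((120,55),(203,57),.135),"h2":((296,90),(320,122),.135),"h3":((250,268),(230,235),.135),"h4":((80,234),(116,165),.135),
"plL":((80,430),(53,318),.075),"plR":((208,456),(148,372),.075)}
for n,(a,b,z) in P.items():
    x,e=tri([ray(T,g(*a)),ray(S,k(*b))]);print(n,x.round(4),np.round(e,4),"top@z",atz(T,g(*a),z).round(4),"sc@z",atz(S,k(*b),z).round(4))
x,e=tri([ray(T,(398.5,110.5)),ray(S,(403.5,152.5))]);print("plain",x,e)
E
```

```text
knob [0.6105 0.2281 0.1806] [0.0003 0.0003] top@z [0.6081 0.2259 0.19  ] sc@z [0.6057 0.2253 0.19  ]
h1 [0.6953 0.2622 0.1356] [0.0001 0.0001] top@z [0.6955 0.2624 0.135 ] sc@z [0.6957 0.2624 0.135 ]
h2 [0.6714 0.1553 0.1433] [0.0006 0.0006] top@z [0.6744 0.1558 0.135 ] sc@z [0.6756 0.1579 0.135 ]
h3 [0.5638 0.1823 0.1366] [0.0009 0.0009] top@z [0.5646 0.1818 0.135 ] sc@z [0.5641 0.1835 0.135 ]
h4 [0.5826 0.2819 0.1439] [0.0003 0.0003] top@z [0.5849 0.2838 0.135 ] sc@z [0.5865 0.2854 0.135 ]
plL [0.4725 0.292  0.0891] [0.0006 0.0006] top@z [0.4749 0.2948 0.075 ] sc@z [0.477  0.2975 0.075 ]
plR [0.4583 0.211  0.0862] [0.0023 0.0023] top@z [0.4587 0.2149 0.075 ] sc@z [0.463  0.2122 0.075 ]
plain [ 0.64067075 -0.1869725   0.17887431] [np.float64(0.0012453940820255486), np.float64(0.001245394082025593)]
```

Crop confirms a green frame, black knob at crop (160,172), and an open white tray with its plate from (80,430) to (208,456). Press origin is about (0.6075, 0.2255), yaw about -0.192, tray about 32 mm out.

```bash
cat > g.py <<'E'
import sys,numpy as np
from scipy.spatial.transform import Rotation as R
from plant import get_state
O=np.array([.6075,.2255]);Y=-.192
def rel(lx,ly,z):
    s=get_state();r=R.from_quat(s["eef_rot"])
    c,n=np.cos(Y),np.sin(Y)
    t=np.array([O[0]+c*lx-n*ly,O[1]+n*lx+c*ly,z])
    G=R.from_matrix(np.array([[-c,-n,0],[-n,c,0],[0,0,-1]]))
    d=s["tool_pos"][:2]-O
    print("t",round(s["clock"],2),"local",(np.array([c*d[0]+n*d[1],-n*d[0]+c*d[1],s["tool_pos"][2]])*1e3).round(1),"F",s["contact_force"].round(1),"op",round(s["opening"],2))
    print("shift mm (goal tool axes)",(G.inv().apply(t-s["tool_pos"])*1e3).round(1),"(now axes)",(r.inv().apply(t-s["tool_pos"])*1e3).round(1),"turn",np.degrees((r.inv()*G).as_rotvec()).round(2))
if __name__=="__main__": rel(*map(float,sys.argv[1:4]))
E
python3 g.py -.182 0 .24
python3 - <<'E'
from plant import *
from h import *
T=snapshot("top")
for n,p in {"blueknob":(292,209),"redknob":(187,295)}.items(): print(n,atz(T,p,.19))
for n,p in {"blueheadBL":(270,227),"blueheadTL":(272,180),"redTR":(223,260),"redTL":(174,258),"redBR":(218,312)}.items(): print(n,atz(T,p,.135))
E
```

```text
t 0.95 local [-449.6  279.   238.8] F [ 0.4 -0.2 -0.2] op 1.0
shift mm (goal tool axes) [-267.6 -279.    -1.2] (now axes) [-310.2 -230.8   -1.3] turn [ 0.   -0.   -9.56]
blueknob [0.40858306 0.05803404 0.19      ]
redknob [0.21703573 0.28837199 0.19      ]
blueheadBL [0.37141581 0.11252725 0.135     ]
blueheadTL [0.4836878  0.10918348 0.135     ]
redTR [0.2940009  0.22127634 0.135     ]
redTL [0.29871872 0.33529001 0.135     ]
redBR [0.17476544 0.22974589 0.135     ]
```

```bash
python3 -m creep '[-26,-20,0,0,0,-4.8,-30,-24,0,0,0,-4.8,-30,-30,0,0,0,0,-30,-30,0,0,0,0,-30,-30,0,0,0,0]' 0 20; python3 g.py -.182 0 .24
```

```text
clock: 1.42
tool_pos: [0.3244, 0.4291, 0.2373]
eef_rot: [0.081, 0.997, 0.006, -0.003]
contact_force: [1.7, 0.6, 0.9]
opening: 0.645
t 1.42 local [-316.8  145.9  237.3] F [1.7 0.6 0.9] op 0.65
shift mm (goal tool axes) [-134.8 -145.9   -2.7] (now axes) [-130.2 -149.9   -5.3] turn [ 0.62 -0.44  1.76]
```

```bash
python3 -m creep '[-26,-30,0,0.6,-0.4,1.7,-28,-30,0,0,0,0,-28,-30,0,0,0,0,-26,-28,0,0,0,0,-15,-15,0,0,0,0]' ; python3 g.py -.182 0 .15
```

```text
clock: 1.83
tool_pos: [0.4257, 0.2662, 0.2373]
eef_rot: [0.099, 0.995, -0.001, 0.001]
contact_force: [0.6, -1.3, 0.3]
opening: 0.269
t 1.83 local [-186.2    5.2  237.3] F [ 0.6 -1.3  0.3] op 0.27
shift mm (goal tool axes) [-4.2 -5.2 87.3] (now axes) [-4.  -5.1 87.4] turn [-0.08  0.17 -0.34]
```

```bash
python3 -m creep '[-2,-3,0,0,0,0,0,0,20,0,0,0,0,0,30,0,0,0,0,0,10,0,0,0,0,0,0,0,0,0]' ; python3 g.py -.182 0 .05
python3 - <<'E'
from plant import *
import cv2,numpy as np
from h import *
for n in("wrist","top","scene"):
    d=snapshot(n);cv2.imwrite(f"pics/{n}1.png",cv2.cvtColor(d["color"],cv2.COLOR_RGB2BGR))
    np.savez(f"{n}1.npz",**d)
    for t in("press_knob_top","tray_front"):
        print(n,t,[( [round(v) for v in f["xy"]],round(f["score"],2)) for f in find_in(t,n)])
t=cv2.imread("pics/top1.png")
cv2.imwrite("pics/crop1.png",cv2.resize(t[80:220,170:280],None,fx=4,fy=4,interpolation=cv2.INTER_CUBIC))
E
```

```text
clock: 2.25
tool_pos: [0.4328, 0.2586, 0.1774]
eef_rot: [0.106, 0.994, 0.001, 0.005]
contact_force: [-0.4, -0.1, 0.0]
opening: 0.005
t 2.25 local [-177.8   -0.9  177.4] F [-0.4 -0.1  0. ] op 0.01
shift mm (goal tool axes) [  4.2   0.9 127.4] (now axes) [  5.4   0.5 127.4] turn [ 0.14  0.54 -1.13]
wrist press_knob_top [([327, 370], 0.85)]
wrist tray_front [([334, 234], 0.83), ([78, 134], 0.83), ([331, 243], 0.56)]
top press_knob_top [([220, 121], 0.9), ([294, 208], 0.62)]
top tray_front [([294, 244], 0.9), ([191, 334], 0.78), ([226, 163], 0.61)]
scene press_knob_top [([260, 116], 0.64), ([178, 226], 0.56), ([290, 193], 0.48)]
scene tray_front [([179, 265], 0.9), ([257, 146], 0.81), ([284, 231], 0.68)]
```

View pics/wrist1.png

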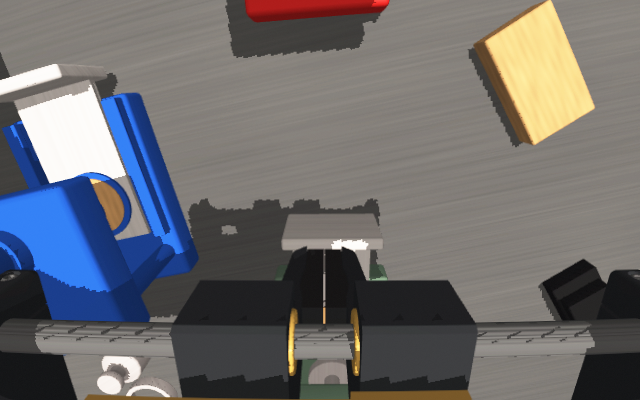

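View pics/crop1.png

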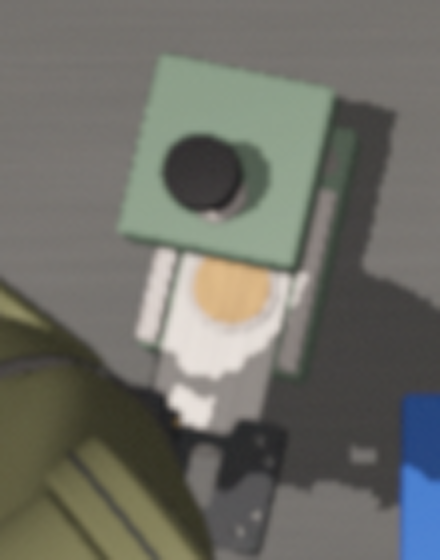

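```bash
python3 - <<'E'
import numpy as np,cv2
from h import *
d=dict(np.load("wrist1.npz"));E=d["extrinsics"]
print("cam",-E[:3,:3].T@E[:3,3],E[2,:3])
O=np.array([.6075,.2255]);Y=-.192;c,n=np.cos(Y),np.sin(Y)
def loc(p): q=p[:2]-O;return np.array([c*q[0]+n*q[1],-n*q[0]+c*q[1]])*1e3
for p in((288,214),(377,214),(282,247),(383,247)):
    print(p,[(z,loc(atz(d,p,z)).round(1)) for z in(.017,.075)])
for l in((-142.5,-40,75),(-142.5,40,75),(-142.5,-40,17),(-132.5,-40,75),(-132.5,40,75)):
    w=np.array([O[0]+(c*l[0]-n*l[1])/1e3,O[1]+(n*l[0]+c*l[1])/1e3,l[2]/1e3])
    r=cv2.Rodrigues(E[:3,:3])[0];print(l,cv2.projectPoints(w[None],r,E[:3,3],d["intrinsics"],d["dist_coeffs"])[0].ravel().round(0))
E
```

```text
cam [0.35305892 0.27627362 0.32360186] [ 0.3096667  -0.06444098 -0.948659  ]
(288, 214) [(0.017, array([-144. ,  -33.7])), (0.075, array([-165.8,  -27.1]))]
(377, 214) [(0.017, array([-142.3,   49.4])), (0.075, array([-164.5,   40.3]))]
(282, 247) [(0.017, array([-110.1,  -41.3])), (0.075, array([-138.4,  -33.2]))]
(383, 247) [(0.017, array([-108.1,   56.3])), (0.075, array([-136.7,   45.9]))]
(-142.5, -40, 75) [273. 242.]
(-142.5, 40, 75) [376. 240.]
(-142.5, -40, 17) [281. 216.]
(-132.5, -40, 75) [274. 254.]
(-132.5, 40, 75) [375. 252.]
```

Wrist view: plate face spans (288..377, 214) at its bottom to (282..383, 247) at its top, so front at x ≈ -141 mm, fingers clear in front of it. Descending.

```bash
python3 -m creep '[4,1,25,0.1,0.5,-1.1,0,0,30,0,0,0,0,0,32,0,0,0,0,0,30,0,0,0,0,0,5,0,0,0]' ; python3 g.py -.182 0.002 .05
```

```text
clock: 3.12
tool_pos: [0.4367, 0.2647, 0.0584]
eef_rot: [0.097, 0.995, 0.007, 0.008]
contact_force: [-0.0, -0.7, -0.3]
opening: 0.009
t 3.12 local [-175.2    5.8   58.4] F [-0.  -0.7 -0.3] op 0.01
shift mm (goal tool axes) [ 6.8 -3.8  8.4] (now axes) [ 6.9 -4.   8.3] turn [ 0.86  0.78 -0.1 ]
```

```bash
python3 -m creep '[0,-3,6,0.8,0.8,0,-10,0,2,0,0,0,-12,0,0,0,0,0,-12,0,0,0,0,0,-6,0,0,0,0,0]' ; python3 g.py -.119 0.002 .05
```

```text
clock: 3.53
tool_pos: [0.4758, 0.254, 0.0523]
eef_rot: [0.095, 0.995, -0.001, -0.003]
contact_force: [-2.1, 0.6, -1.5]
opening: 0.006
t 3.53 local [-134.7    2.9   52.3] F [-2.1  0.6 -1.5] op 0.01
shift mm (goal tool axes) [-15.7  -0.9   2.3] (now axes) [-15.7  -0.9   2.2] turn [-0.15 -0.3   0.06]
```

In contact with about 2 N, the expected friction.

```bash
python3 -m creep '[-8,0,0,0,0,0,-5,0,0,0,0,0,-4,0,0,0,0,0]' ; python3 g.py -.119 0.002 .05;  python3 -m creep '[-3,0,0,0,0,0,-3,0,0,0,0,0]' ; python3 g.py -.119 0.002 .05
```

```text
clock: 3.78
tool_pos: [0.4916, 0.2507, 0.0543]
eef_rot: [0.096, 0.995, -0.001, -0.005]
contact_force: [-14.4, 4.2, 0.3]
opening: 0.006
t 3.78 local [-118.6    2.6   54.3] F [-14.4   4.2   0.3] op 0.01
shift mm (goal tool axes) [ 0.4 -0.6  4.3] (now axes) [ 0.4 -0.6  4.3] turn [-0.13 -0.58 -0.02]
clock: 3.95
tool_pos: [0.4913, 0.2507, 0.0544]
eef_rot: [0.095, 0.995, -0.001, -0.011]
contact_force: [-7.9, 2.3, -0.1]
opening: 0.005
t 3.95 local [-118.9    2.6   54.4] F [-7.9  2.3 -0.1] op 0.0
shift mm (goal tool axes) [ 0.1 -0.6  4.4] (now axes) [-0.  -0.6  4.4] turn [-0.27 -1.21  0.13]
```

Force rose to 15 N at exactly the predicted home position, so the tray is at its stop. Back off and rise.

```bash
python3 -m creep '[12,0,0,-0.2,-1.2,0,20,0,0,0,0,0,20,0,-5,0,0,0,10,0,-30,0,0,0,0,0,-40,0,0,0]' ; python3 -m creep '[0,0,-40,0,0,0,0,0,-40,0,0,0,0,0,-40,0,0,0,0,0,-20,0,0,0,0,0,0,0,0,0]' ;python3 g.py 0 0 .25
python3 - <<'E'
from plant import *
import cv2,numpy as np
for n in("wrist","top","scene"):
    d=snapshot(n);cv2.imwrite(f"pics/{n}2.png",cv2.cvtColor(d["color"],cv2.COLOR_RGB2BGR))
    np.savez(f"{n}2.npz",**d)
t=cv2.imread("pics/top2.png")[80:220,170:280];s=cv2.imread("pics/scene2.png")[75:215,205:315]
cv2.imwrite("pics/crop2.png",cv2.resize(np.hstack([t,s]),None,fx=3.5,fy=3.5,interpolation=cv2.INTER_CUBIC))
E
```

```text
clock: 4.37
tool_pos: [0.4286, 0.262, 0.1281]
eef_rot: [0.095, 0.995, -0.002, -0.001]
contact_force: [1.3, -0.3, -0.3]
opening: 0.004
clock: 4.78
tool_pos: [0.4329, 0.2651, 0.2851]
eef_rot: [0.094, 0.996, 0.004, 0.007]
contact_force: [0.4, 0.8, -0.3]
opening: 0.01
t 4.78 local [-178.9    5.6  285.1] F [ 0.4  0.8 -0.3] op 0.01
shift mm (goal tool axes) [-178.9   -5.6   35.1] (now axes) [-178.4   -6.7   37.4] turn [0.54 0.75 0.25]
```

View pics/crop2.png

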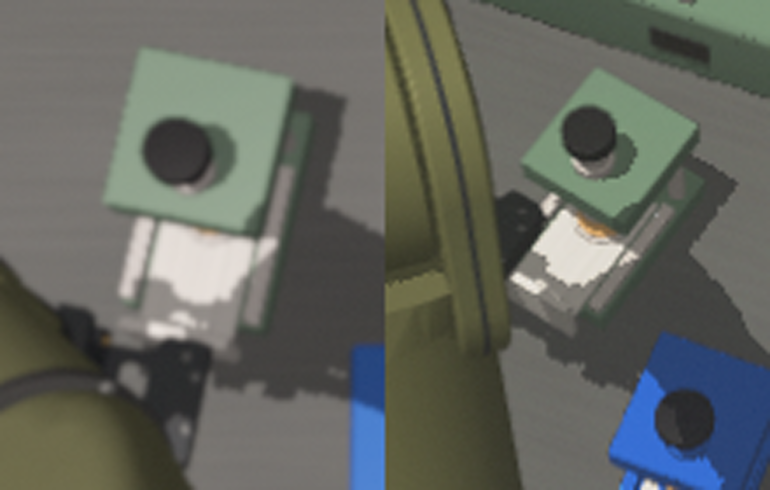

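View pics/wrist2.png

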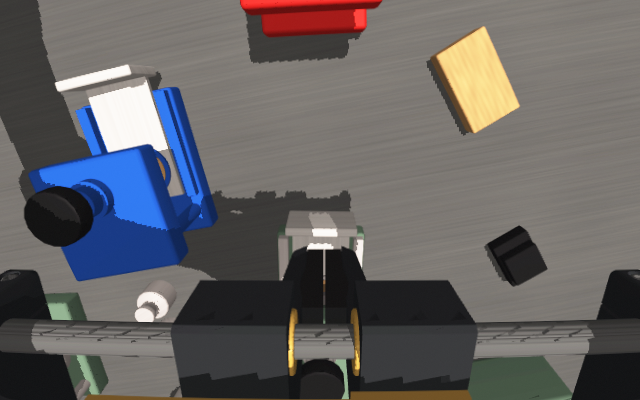

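The crop shows the tray home: plate flush with the rails, specimen under the head, and knob (crop 177,150) still up. Moving above the knob.

```bash
python3 -m creep '[-38,-2,8,0.5,0.7,0.2,-38,-2,8,0,0,0,-38,-1,8,0,0,0,-38,0,8,0,0,0,-15,0,0,0,0,0]' ; python3 g.py 0 0 .215; python3 -m creep '[0,0,0,0,0,0,0,0,0,0,0,0]';python3 g.py 0 0 .215
```

```text
clock: 5.35
tool_pos: [0.5898, 0.2247, 0.2349]
eef_rot: [0.089, 0.996, -0.009, -0.012]
contact_force: [0.8, 0.0, 0.6]
opening: 0.004
t 5.35 local [-17.2  -4.2 234.9] F [0.8 0.  0.6] op 0.0
shift mm (goal tool axes) [-17.2   4.2  19.9] (now axes) [-17.7   4.4  19.4] turn [-1.18 -1.27  0.79]
clock: 5.52
tool_pos: [0.5911, 0.2211, 0.2283]
eef_rot: [0.092, 0.996, -0.012, -0.015]
contact_force: [-1.0, -0.1, -0.1]
opening: 0.007
t 5.52 local [-15.2  -7.5 228.3] F [-1.  -0.1 -0.1] op 0.01
shift mm (goal tool axes) [-15.2   7.5  13.3] (now axes) [-15.7   7.7  12.7] turn [-1.53 -1.59  0.48]
```

```bash
python3 -m creep '[-14,7,-4,-1.5,-1.5,0.5,0,0,0,0,0,0]' ; python3 g.py 0 0 .215
python3 - <<'E'
from plant import *
import cv2,numpy as np
for n in("top","scene"):
    d=snapshot(n);cv2.imwrite(f"pics/{n}3.png",cv2.cvtColor(d["color"],cv2.COLOR_RGB2BGR))
t=cv2.imread("pics/top3.png")[80:220,170:280];s=cv2.imread("pics/scene3.png")[75:215,205:315]
cv2.imwrite("pics/crop3.png",cv2.resize(np.hstack([t,s]),None,fx=3.5,fy=3.5,interpolation=cv2.INTER_CUBIC))
E
python3 g.py 0 0 .215
```

```text
clock: 5.68
tool_pos: [0.6042, 0.2262, 0.2294]
eef_rot: [0.095, 0.995, -0.0, -0.002]
contact_force: [0.2, 0.2, 1.1]
opening: 0.005
t 5.68 local [ -3.4   0.  229.4] F [0.2 0.2 1.1] op 0.0
shift mm (goal tool axes) [-3.4 -0.  14.4] (now axes) [-3.5 -0.  14.3] turn [-0.07 -0.26  0.06]
t 5.78 local [-5.600e+00 -1.000e-01  2.293e+02] F [ 0.2  0.3 -0.7] op 0.0
shift mm (goal tool axes) [-5.6  0.1 14.3] (now axes) [-5.7  0.1 14.3] turn [-0.18 -0.46  0.18]
```

View pics/crop3.png

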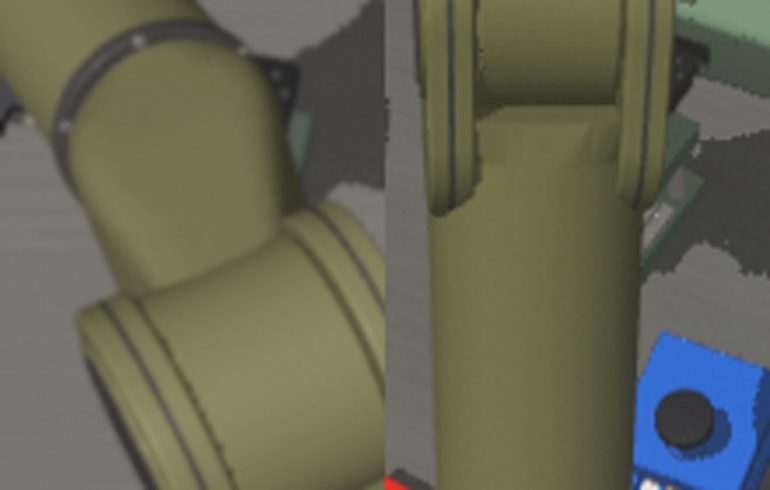

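The arm hides the knob from both fixed cameras here, so I go by the measured position and feel.

```bash
python3 -m creep '[-5,0,10,-0.2,-0.4,0.2,-1,0,12,0,0,0,0,0,10,0,0,0]'; python3 g.py 0 0 .168
```

```text
clock: 6.03
tool_pos: [0.6069, 0.2285, 0.2001]
eef_rot: [0.094, 0.996, 0.002, 0.002]
contact_force: [0.9, 0.4, 0.5]
opening: 0.008
t 6.03 local [ -1.2   2.8 200.1] F [0.9 0.4 0.5] op 0.01
shift mm (goal tool axes) [-1.2 -2.8 32.1] (now axes) [-1.  -3.  32.1] turn [0.28 0.18 0.21]
```

```bash
python3 -m creep '[-1,-2,8,0.3,0.2,0.2,0,0,7,0,0,0,0,0,5,0,0,0]'; python3 g.py 0 0 .168;python3 -m creep '[0,0,5,0,0,0,0,0,5,0,0,0]'; python3 g.py 0 0 .168
```

```text
clock: 6.28
tool_pos: [0.6065, 0.2269, 0.1784]
eef_rot: [0.095, 0.995, -0.001, -0.0]
contact_force: [-0.5, -1.1, 4.8]
opening: 0.007
t 6.28 local [ -1.3   1.2 178.4] F [-0.5 -1.1  4.8] op 0.01
shift mm (goal tool axes) [-1.3 -1.2 10.4] (now axes) [-1.3 -1.2 10.4] turn [-0.07 -0.05  0.12]
clock: 6.45
tool_pos: [0.6066, 0.227, 0.1693]
eef_rot: [0.095, 0.995, -0.001, -0.0]
contact_force: [-3.2, -1.5, 13.5]
opening: 0.007
t 6.45 local [ -1.1   1.3 169.3] F [-3.2 -1.5 13.5] op 0.01
shift mm (goal tool axes) [-1.1 -1.3  1.3] (now axes) [-1.1 -1.3  1.3] turn [-0.07 -0.    0.1 ]
```

```bash
python3 -m creep '[0,0,4,0,0,0,0,0,4,0,0,0]'; python3 g.py 0 0 .168; python3 -m creep '[0,0,4,0,0,0,0,0,4,0,0,0,0,0,4,0,0,0,0,0,4,0,0,0,0,0,4,0,0,0]'; python3 g.py 0 0 .168
```

```text
clock: 6.62
tool_pos: [0.6071, 0.2272, 0.1681]
eef_rot: [0.096, 0.995, -0.001, 0.001]
contact_force: [-11.0, -4.8, 35.4]
opening: 0.003
t 6.62 local [ -0.8   1.6 168.1] F [-11.   -4.8  35.4] op 0.0
shift mm (goal tool axes) [-0.8 -1.6  0.1] (now axes) [-0.8 -1.6  0.1] turn [-0.06  0.16  0.03]
clock: 7.03
tool_pos: [0.6068, 0.2271, 0.1683]
eef_rot: [0.097, 0.995, -0.001, 0.006]
contact_force: [-7.5, -4.5, 26.3]
opening: 0.004
t 7.03 local [ -1.    1.5 168.3] F [-7.5 -4.5 26.3] op 0.0
shift mm (goal tool axes) [-1.  -1.5  0.3] (now axes) [-1.  -1.5  0.3] turn [-0.03  0.64 -0.1 ]
```

Hard second stop reached (168 mm). I keep holding, a bit softer.

```bash
python3 -m creep '[0,0,3,0,0,0,0,0,3,0,0,0,0,0,3,0,0,0,0,0,3,0,0,0,0,0,3,0,0,0]'; python3 g.py 0 0 .168;python3 -m creep '[0,0,3,0,0,0,0,0,3,0,0,0]'; python3 g.py 0 0 .168
```

```text
clock: 7.45
tool_pos: [0.6068, 0.227, 0.1684]
eef_rot: [0.098, 0.995, -0.001, 0.009]
contact_force: [-6.0, -2.2, 21.1]
opening: 0.006
t 7.45 local [ -1.    1.4 168.4] F [-6.  -2.2 21.1] op 0.01
shift mm (goal tool axes) [-1.  -1.4  0.4] (now axes) [-1.  -1.4  0.4] turn [ 0.01  1.04 -0.19]
clock: 7.62
tool_pos: [0.6068, 0.227, 0.1684]
eef_rot: [0.098, 0.995, -0.001, 0.01]
contact_force: [-6.2, -2.6, 20.0]
opening: 0.006
t 7.62 local [ -1.    1.4 168.4] F [-6.2 -2.6 20. ] op 0.01
shift mm (goal tool axes) [-1.  -1.4  0.4] (now axes) [-1.  -1.4  0.4] turn [ 0.02  1.2  -0.22]
```

Held for over 1 s. Releasing straight up, then retreating to see.

```bash
python3 -m creep '[0,0,-5,0,0,0,0,0,-10,0,0.5,0,0,0,-15,0,0.5,0,0,0,-20,0,0,0,0,0,-25,0,0,0]'; python3 -m creep '[0,0,-25,0,0,0,20,0,-10,0,0,0,35,0,0,0,0,0,38,0,0,0,0,0,38,0,0,0,0,0]';python3 -m creep '[38,0,0,0,0,0,30,20,0,0,0,0,0,35,0,0,0,0,0,35,0,0,0,0,0,20,0,0,0,0]'; python3 g.py -.18 0 .27
python3 - <<'E'
from plant import *
import cv2,numpy as np
for n in("top","scene"):
    d=snapshot(n);cv2.imwrite(f"pics/{n}4.png",cv2.cvtColor(d["color"],cv2.COLOR_RGB2BGR));np.savez(f"{n}4.npz",**d)
t=cv2.imread("pics/top4.png")[80:220,170:280];s=cv2.imread("pics/scene4.png")[75:215,205:315]
cv2.imwrite("pics/crop4.png",cv2.resize(np.hstack([t,s]),None,fx=3.5,fy=3.5,interpolation=cv2.INTER_CUBIC))
E
```

```text
clock: 8.03
tool_pos: [0.6038, 0.2257, 0.2436]
eef_rot: [0.098, 0.995, -0.002, -0.001]
contact_force: [1.2, -0.1, -0.3]
opening: 0.005
clock: 8.45
tool_pos: [0.4817, 0.2504, 0.2826]
eef_rot: [0.104, 0.995, 0.001, 0.006]
contact_force: [0.1, -0.3, -0.5]
opening: 0.004
clock: 8.87
tool_pos: [0.4227, 0.3698, 0.2806]
eef_rot: [0.102, 0.995, -0.004, 0.001]
contact_force: [1.2, -0.2, 0.1]
opening: 0.009
t 8.87 local [-208.9  106.4  280.6] F [ 1.2 -0.2  0.1] op 0.01
shift mm (goal tool axes) [ -28.9 -106.4   10.6] (now axes) [ -30.3 -105.9   11.5] turn [-0.44  0.2  -0.76]
```

View pics/crop4.png

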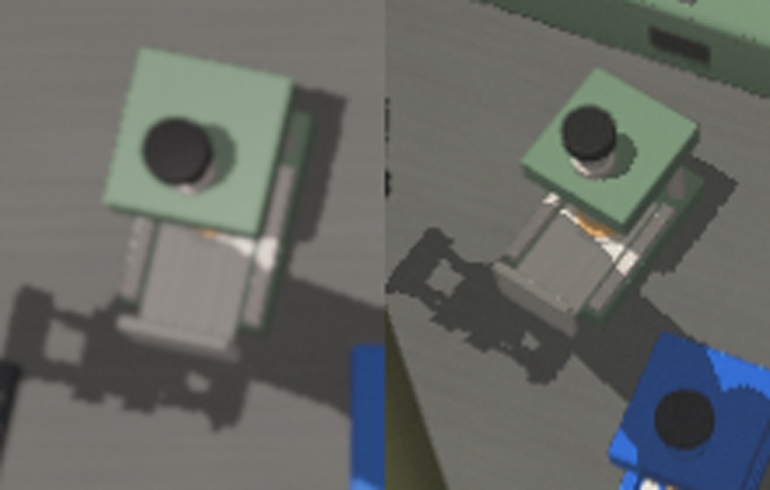

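```bash
python3 - <<'E'
import numpy as np,cv2
from h import *
T=dict(np.load("top4.npz"))
O=np.array([.6075,.2255]);Y=-.192;c,n=np.cos(Y),np.sin(Y)
for p in((118,326),(237,358)):
    w=atz(T,(170+p[0]/3.5-.4,80+p[1]/3.5-.4),.075);q=w[:2]-O;print(c*q[0]+n*q[1],-n*q[0]+c*q[1])
a=cv2.imread("pics/top0.png").astype(int);b=cv2.imread("pics/top4.png").astype(int)
for nm,(x0,x1,y0,y1) in {"knob":(205,236,108,138),"plain":(365,425,80,165)}.items(): print(nm,abs(a-b)[y0:y1,x0:x1].mean())
E
```

```text
-0.10620147269344332 0.041507584292494
-0.11240085328135907 -0.04649606342415605
knob 1.314695340501792
plain 1.365424836601307
```

Tray front is at about -109 mm (home). The top-view images of both knobs match the start, differing only by image noise. Letting the arm come to rest, then handing in.

```bash
python3 -m creep '[0,0,0,0,0,0,0,0,0,0,0,0,0,0,0,0,0,0]'; python3 -c "
from plant import *
print(finish_job())"
```

```text
clock: 9.22
tool_pos: [0.4227, 0.3684, 0.279]
eef_rot: [0.102, 0.995, -0.005, 0.001]
contact_force: [0.1, 0.0, 0.2]
opening: 0.009
the job is handed in; nothing more can be done
None
```

I pushed the green press's tray home first, then pressed its knob to the second stop, and handed the job in at 9.2 s. `finish_job()` reports no verdict.

- **Tray:** The fingers met about 15 N at the place where the tray's stop should be. The last picture puts the tray front at about -109 mm, against -110 mm at home. Its two corners read -106 and -112 mm, so that figure is good to a few millimetres.
- **Knob:** I pressed it down to 168 mm, held it there for a little over 1 s, and let it spring back. The push peaked at about 35 N and eased to 20–26 N for the rest of the hold.
- **Final checks:** In the last top picture both this knob and the other press's knob match the start picture apart from noise. The tool was clear of everything, reading about 0 N.
- **Limits of the checks:** The arm hid the knob from both fixed cameras during the press, so there I relied on tool height and force. One wrist-camera measurement put the tray plate about 6 mm further sideways than the fixed cameras did. I used the fixed cameras' position, and the push went as expected.

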